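Find the carousel's rubbing spot and brake it there

TASK

The hand-turned sample carousel on the bench rubs at one spot of its turn. Turn it gently by its crank knob, feel for the place where the drag is highest, and leave it standing there; then push the brake at the front of the carousel gently in until its pad bears firmly on the turntable's rim, and let go of everything.

Things in the scene. Friction and masses are not known exactly. Their poses are not given: they have to be found in the camera images.
- base: Fixed grey round foot of the carousel, 190 mm across and 10 mm high, standing on the bench to the right of the big bench cycler (290 mm high: go round in front of it). Origin at the centre of its underside, z up; the carousel's axis is its z axis; the brake stands at its -x side. Its place and yaw differ every time.
- drum: Fixed white drum, 148 mm across, 10 to 44 mm above the bench, under the turntable; origin and axes as the base. The turntable rubs on a hidden sprung shoe inside it at one angle only, different every time: the force needed there rises, over about 0.2 rad either side, to a peak of 8 to 15 N at the knob in the middle (felt while it turns; standing still the force ebbs), where it stays when let go.
- turntable: Plain aluminium turntable, 160 mm across, 16 mm thick, top face 61 mm above the bench; ten small flush dark wells at radius 35 mm, a dark hub (36 mm across, 10 mm high) in the middle and an upright black crank knob near its edge. Origin on the axis at bench height, z up; its x axis points from the axis to the knob. It turns either way without end.
- carousel (a joint): Angle of the turntable on the base, rad, growing anticlockwise from above; 0 when the knob is on the side away from the brake (base +x). Not limited. It starts near 0; the rubbing spot lies 0.8 to 4.8 rad anticlockwise of the start. Away from that spot about 1 N at the knob turns it.
- knob_mid (a point): Half height of the crank knob, on the knob's axis: 58 mm from the carousel's axis and 83 mm above the bench. The knob is a round black handle, 22 mm across, from 63 to 103 mm above the bench, that revolves freely on its pin, so a gripper holding it can be led round the circle without turning. Grip it lightly, 10 to 20 N a finger (over 60 N in all is rough).
- axis_top (a point): Point on the carousel's axis, 61 mm above the bench (level with the turntable's top face).
- brake_base: Fixed grey brake block in front of the drum (44 mm wide, 42 mm high, from 97 to 150 mm from the carousel's axis); same origin and axes as the base. It carries the brake's sliding white thumb plate and rubber pad. Over 25 N on it is rough.
- brake_grip (a point): Middle of the outer face (the face away from the carousel) of the brake's upright white thumb plate, 70 mm above the bench; the plate is 30 mm wide, 10 mm thick and reaches from 43 to 88 mm above the bench. It is pushed along the base's +x axis, straight towards the carousel's axis.
- brake (a joint): How far the brake is pushed in, m: 0 is off, 0.020 the hard stop. It slides with about 6 N of drag and stays where it is left; from 0.012 on the pad meets the rim and its spring adds 1.5 N per mm, so a push of about 10 to 13 N sets it at 0.015 to 0.0165, which is firmly on.

How it is judged:
By the outcome, as a careful person would: the job done as asked, in the order asked, and still so for the second after the job is handed in, with the robot touching nothing.
It also fails if it takes over 72 s, if anything falls off the work surface, if the arm or the gripper's body presses on something with over 40 N, if the wrist force passes 120 N, or if a joint passes its speed limit or range.

ROBOT

A 6-joint arm with a two-finger parallel gripper is mounted at the origin on a cart in front of the work surface, level with it; the furniture and walls round the work are solid. World frame = base frame: x ahead of the robot, y to its left, z up, the work surface at z = 0. Lengths are in m, angles in rad, forces in N, time in s.
With the tool pointing down it reaches from about 0.3 to 0.85 m from the base axis. Payload 4.2 kg.
Tool frame: the origin (TCP) lies at the very end of the fingers, on their centre line; the grasp point (between the pads) lies 19 mm behind it; z points along the fingers, y is the direction in which the jaws open and shut (so a half turn about z gives the same grasp; the last joint's range is limited). The gripper opens to 91 mm and grips with 3 to 60 N. Pads are 32 mm wide; open, the fingers measure 118 mm over their backs; the gripper's body (76 mm by 178 mm) begins 60 mm behind the grasp point.
Start: joints at [1.116, 0.32, 1.565, -0, 1.257, -0.02], TCP at [0.242, 0.522, 0.214] pointing down, gripper open.
Joint ranges: [-3.11, 3.11], [-0.84, 2.01], [0.21, 2.61], [-1.34, 4.49], [0.05, 2.63], [-2.56, 2.56]. Speed limits (rad/s): [2.57, 2.57, 3.14, 3.14, 3.14, 3.14].

INTERFACE

Orientations are given as a rotation vector (axis times angle).
In Python, from rig import robot gives the robot as it stands. The module is installed in compiled form; this text tells all that it offers.
- The arm moves only by the tool send_rows, never from a script. Its argument "motion" is a list of rows, each an object of numbers: "dx", "dy", "dz": the shift along the tool's x, y, z in m; "turn": the turn about the tool's z in rad. In form: [{"dx": .., "dy": .., "dz": .., "turn": ..}, ...]. A call has 1 to 8 rows; each row is the pose to reach, as a shift and turn from the pose commanded when the call began, along the tool's axes at that moment; what a row does not reach only later rows make up. A row lasts 1/10 s, in which the tool goes at most 50 mm and 8.59 degrees, less where a joint would pass 70% of its speed; a pose out of reach is approached as far as the arm can. A call with a gripper value outside its range is refused whole. "gripper" is the gripper's target within -1 to 1 (shut at 1, half-way at 0, fully open at -1), set as the call begins (left out, the last holds). The fingers move at their own pace and stop on an object; "grip_force" is the grip in N (left out, the last holds). Time passes only in rows, so rows that repeat a pose let the fingers close. It gives the time, the measured TCP pose, the force and the opening at its end, in the units of the state.
- robot.state(): the state, without advancing time (a new reading comes with each control period).
- robot.get_image(name): name is "scene" or "top" or "wrist"; returns the picture (480x640x3 uint8, red, green, blue); there is no depth.
- robot.camera_info(name): a dict with "camera_matrix" (3x3 intrinsics, pixels), "view" (4x4, takes a point from world to camera coordinates). Camera axes: x right, y up, looking along -z (the intrinsics and any distortion apply to the point x, -y, -z); pixel columns grow to the right and rows downward; lengths in m; the calibration is good to about 2 mm. A picture is of the moment at which its call begins: read the wrist's pose just before it. camera_info takes no time and is no camera call; for the wrist camera it gives the pose at the moment of the call.
- robot.finish_job(): hands the job in, once; it reports no verdict.
Trained networks look in the newest picture that a camera, given by its name, has taken for a name from the list of things; names that differ only in an ending like _2 or _b are one class to them, and where a whole thing is asked for, a point or a joint stands for the part that bears it (a point fixed in the world has none). Each returns a list of dicts, best first, with "score" (0 to 1); they miss things now and then, are a little off and sometimes report something else, mostly with a low value. They report only what shows in the picture. A call takes as long as a camera call.
- robot.cut_out(camera, thing): "region" (480x640 bool, what is visible of it) and "centre" ([column, row] in pixels, amid what is visible of it).
- robot.mark_of(camera, thing): "centre" ([column, row] in pixels: a listed point, or the origin of a listed thing).
The state is a dict: "time": time; "joint_pos": joint angles; "qvel": joint speeds; "joint_torque": joint torques, N m; "ee_pos": TCP position; "eef_rot": TCP orientation; "force": force on the tool from outside, world axes, zero at the start; "moment": the same for the moment, N m; "finger_gap": finger opening in m.
Only numpy, scipy, OpenCV 4.12 (cv2) and the standard library are available. Lean on these libraries where they do the work, as an engineer would, in place of code of your own. Each camera call takes 0.05 s, during which the arm holds its last target.

## Working session

There is one attempt and no reset: what is moved stays moved. The work goes in short steps, Python scripts to look and compute and a tool call to move; the robot and the scene stay as the last step left them, time stands still between calls to the robot, and variables do not carry over. Pictures are saved under pics/ and viewed, and the job is handed in when it is done.

Besides the shell and the picture viewer there is one more tool, called as name([rows], argument=value, ...), one row to a line, values as JSON. send_rows: Moves the arm, as the interface text tells. Its arguments: {"type":"object","properties":{"motion":{"type":"array","items":{"type":"object","properties":{"dx":{"type":"number"},"dy":{"type":"number"},"dz":{"type":"number"},"turn":{"type":"number"}}}},"gripper":{"type":"number"},"grip_force":{"type":"number"}},"required":["motion"]}

```bash
mkdir -p pics
cat > h.py <<'E'
import numpy as np, cv2
from rig import robot
from scipy.spatial.transform import Rotation as R
def ray(cam,px,info=None):
    i=info or robot.camera_info(cam); K=np.array(i["camera_matrix"]);V=np.array(i["view"])
    d=np.linalg.inv(K)@np.array([px[0],px[1],1.]); d=np.array([d[0],-d[1],-d[2]])
    return -V[:3,:3].T@V[:3,3], V[:3,:3].T@d
def atz(cam,px,z,info=None):
    o,d=ray(cam,px,info); return o+d*(z-o[2])/d[2]
def proj(cam,p,info=None):
    i=info or robot.camera_info(cam); K=np.array(i["camera_matrix"]);V=np.array(i["view"])
    c=V[:3,:3]@np.array(p)+V[:3,3]; u=K@np.array([c[0],-c[1],-c[2]]); return u[:2]/u[2]
def snap(cam,fn):
    im=robot.get_image(cam); cv2.imwrite('pics/'+fn,cv2.cvtColor(im,cv2.COLOR_RGB2BGR)); return im
E
python3 - <<'E'
from h import *
for c in("scene","top"):
    snap(c,c+"0.png"); i=robot.camera_info(c); print(c,[k for k in i])
    for t,z in(("knob_mid",.083),("axis_top",.061),("brake_grip",.07),("base",0),("turntable",0)):
        m=robot.mark_of(c,t)
        for q in m[:2]: print(t,q["score"],np.round(q["centre"],1),atz(c,q["centre"],z).round(4))
print(robot.state())
E
```

```text
scene ['camera_matrix', 'view']
knob_mid 0.7 [258.6 224.5] [ 0.6302 -0.221   0.083 ]
axis_top 0.77 [272.6 253.2] [ 0.5807 -0.1946  0.061 ]
brake_grip 0.63 [306.6 295. ] [ 0.469  -0.1326  0.07  ]
base 0.91 [272.7 283.9] [ 0.5827 -0.1935  0.    ]
turntable 0.96 [271.6 281.7] [ 0.5879 -0.1971  0.    ]
top ['camera_matrix', 'view']
knob_mid 0.56 [310.7 178.1] [ 0.6361 -0.2208  0.083 ]
axis_top 0.96 [296.5 210.1] [ 0.5867 -0.1955  0.061 ]
brake_grip 0.63 [263.7 279.2] [ 0.4698 -0.1398  0.07  ]
base 0.62 [298.1 217. ] [ 0.5875 -0.1967  0.    ]
turntable 0.81 [303.1 217.3] [ 0.5867 -0.2057  0.    ]
{'time': 0.6, 'joint_pos': array([ 1.11600269e+00,  3.19546663e-01,  1.56453665e+00,  3.76686421e-05,
        1.25741931e+00, -2.00063950e-02]), 'qvel': array([0.00019977, 0.00096656, 0.00128314, 0.00088903, 0.00070271,
       0.00189629]), 'joint_torque': array([-1.29595672e-03, -4.12120163e+01, -2.32131279e+01,  7.27008143e-02,
        3.77989991e-02, -1.40294193e-05]), 'ee_pos': array([0.24218639, 0.52149468, 0.21399235]), 'eef_rot': array([-6.77610292e-01, -3.06763148e+00, -1.50702175e-04]), 'force': array([-0.94774591, -0.23950673,  0.06799934]), 'moment': array([-0.040603  , -0.00242241,  0.01180416]), 'finger_gap': 0.09099253145676875}
```

View pics/scene0.png

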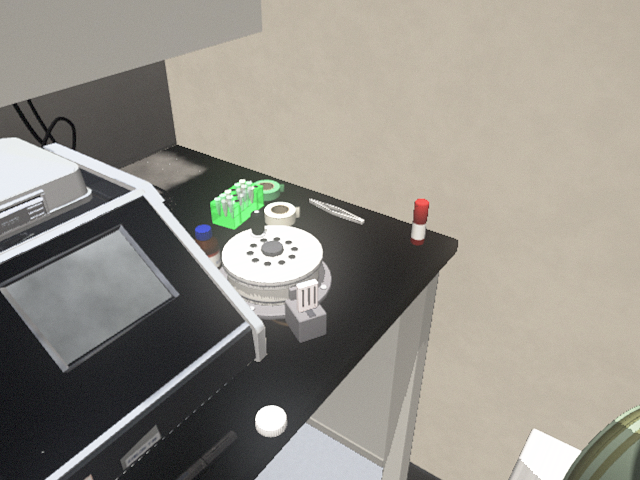

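View pics/top0.png

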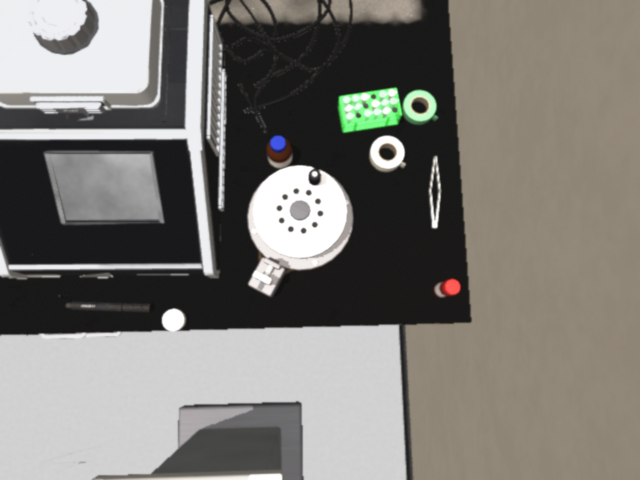

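Run:
```python
from h import *
s=robot.state(); M=R.from_rotvec(s["eef_rot"]).as_matrix(); print(M.round(3))
```

```text
[[-0.907  0.421  0.   ]
 [ 0.421  0.907  0.   ]
 [ 0.     0.    -1.   ]]
```

Top view: the carousel is at about (300,211), the knob at (314,175) and the brake at (268,275). The bottle at (280,152) stands close to the rim, and the cycler's right edge is at about column 215.

Run:
```python
from h import *
for c in("scene","top"):
    print(c,ray(c,(320,240)))
for px in((215,275),(190,0),(5,275)): print("cyc top",px,atz("top",px,.29).round(3))
print("cyc base",atz("top",(222,205),.0).round(3),atz("top",(213,270),.2).round(3))
print("bench front",atz("top",(240,328),0).round(3),atz("top",(470,321),0).round(3))
print("bottle base ",atz("top",(281,158),.02).round(3), "scene",[ (z,atz("scene",(204,230),z).round(3)) for z in(.06,.08,.1)], "topcap",[(z,atz("top",(277,143),z).round(3)) for z in(.06,.08,.1)])
print("whitecap",atz("top",(173,320),.02).round(3))
# turntable ellipse fit
im=cv2.imread('pics/top0.png')
r=robot.cut_out("top","turntable")[0]; g=r["region"].astype(np.uint8)
cs,_=cv2.findContours(g,cv2.RETR_EXTERNAL,cv2.CHAIN_APPROX_NONE); cc=max(cs,key=cv2.contourArea)
e=cv2.fitEllipse(cc);print(e, atz("top",e[0],.061).round(4), r["score"])
b=robot.cut_out("top","brake_grip");print(b[0]["centre"],b[0]["score"])
a=im[140:310,220:380];cv2.imwrite('pics/c0.png',cv2.resize(a,None,fx=3.5,fy=3.5,interpolation=cv2.INTER_CUBIC))
a=im=cv2.imread('pics/scene0.png')[170:350,180:380];cv2.imwrite('pics/c1.png',cv2.resize(a,None,fx=3.3,fy=3.3,interpolation=cv2.INTER_CUBIC))
```

```text
scene (array([0.11166817, 0.35148578, 0.55386404]), array([ 0.47723446, -0.68827203, -0.54653737]))
top (array([ 0.39218358, -0.21668734,  0.93428729]), array([ 0.16068295, -0.01966922, -0.98681392]))
cyc top (215, 275) [ 0.457 -0.1    0.29 ]
cyc top (190, 0) [ 0.826 -0.064  0.29 ]
cyc top (5, 275) [0.463 0.155 0.29 ]
cyc base [ 0.613 -0.059  0.   ] [ 0.473 -0.081  0.2  ]
bench front [ 0.392 -0.092  0.   ] [ 0.393 -0.496  0.   ]
bottle base  [ 0.693 -0.168  0.02 ] scene [(0.06, array([ 0.718, -0.182,  0.06 ])), (0.08, array([ 0.694, -0.16 ,  0.08 ])), (0.1, array([ 0.669, -0.139,  0.1  ]))] topcap [(0.06, array([ 0.707, -0.164,  0.06 ])), (0.08, array([ 0.7  , -0.165,  0.08 ])), (0.1, array([ 0.692, -0.166,  0.1  ]))]
whitecap [0.408 0.02  0.02 ]
((299.3243103027344, 211.704345703125), (91.2706298828125, 92.50896453857422), 85.70646667480469) [ 0.5838 -0.2002  0.061 ] 0.69
[269.3, 273.1] 0.5
```

View pics/c0.png

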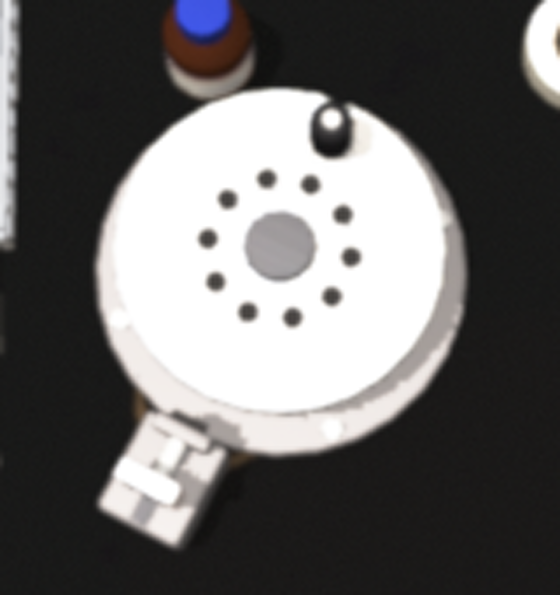

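View pics/c1.png

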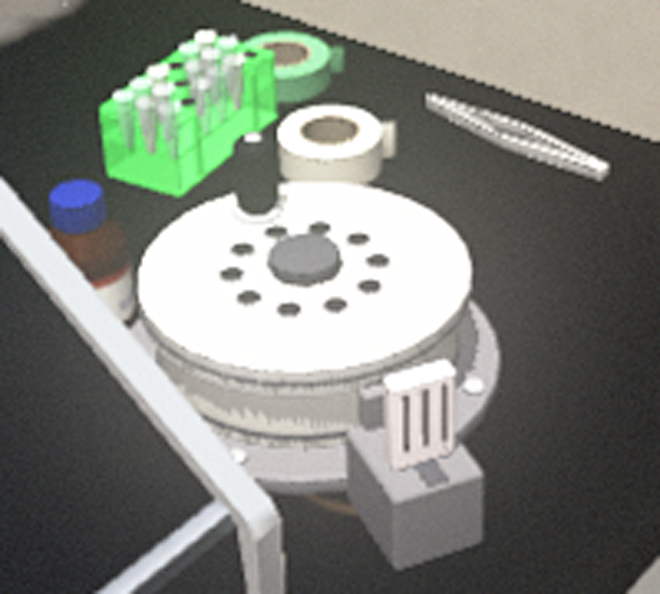

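Run:
```python
from h import *
im=cv2.imread('pics/scene0.png')[270:400,200:330];cv2.imwrite('pics/c2.png',cv2.resize(im,None,fx=4.5,fy=4.5,interpolation=cv2.INTER_CUBIC))
im=cv2.imread('pics/top0.png')[200:330,150:300];cv2.imwrite('pics/c3.png',cv2.resize(im,None,fx=4,fy=4,interpolation=cv2.INTER_CUBIC))
print("hub",atz("top",(300,210.3),.071), "knobtop",atz("top",(314.6,173.7),.103))
# brake plate top, crop px
for p in((118,465),(178,497),(147,482)): print(atz("top",(220+p[0]/3.5,140+p[1]/3.5),.088).round(4))
def tri(a,b):
    o1,d1=ray("top",a);o2,d2=ray("scene",b)
    A=np.stack([d1,-d2],1);t=np.linalg.lstsq(A,o2-o1,rcond=None)[0]
    return ((o1+d1*t[0]+o2+d2*t[1])/2).round(3), np.linalg.norm(o1+d1*t[0]-o2-d2*t[1]).round(4)
print(tri((216,275),(259,322)))
print("axis",tri((296.5,210.1),(272.6,253.2)))
print("bottlecap",tri((277,143),(204,229)))
```

```text
hub [ 0.58403254 -0.20159995  0.071     ] knobtop [ 0.63765876 -0.22721188  0.103     ]
[ 0.4788 -0.1254  0.088 ]
[ 0.4634 -0.1528  0.088 ]
[ 0.4706 -0.1387  0.088 ]
(array([ 0.484, -0.057,  0.066]), np.float64(0.0121))
axis (array([ 0.585, -0.197,  0.059]), np.float64(0.0045))
bottlecap (array([ 0.7  , -0.165,  0.077]), np.float64(0.0014))
```

View pics/c2.png

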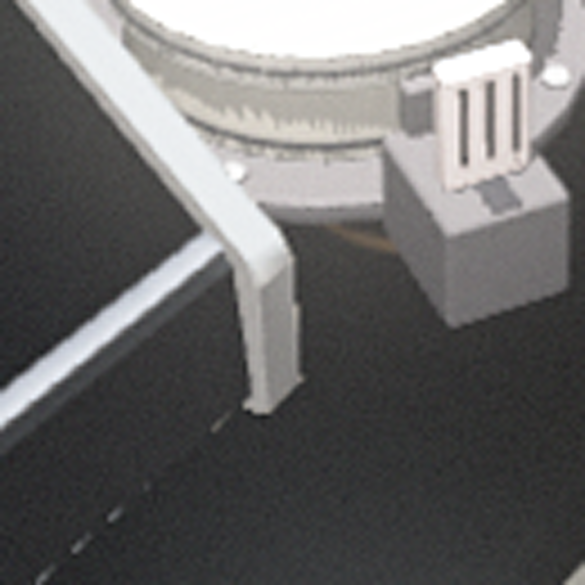

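View pics/c3.png

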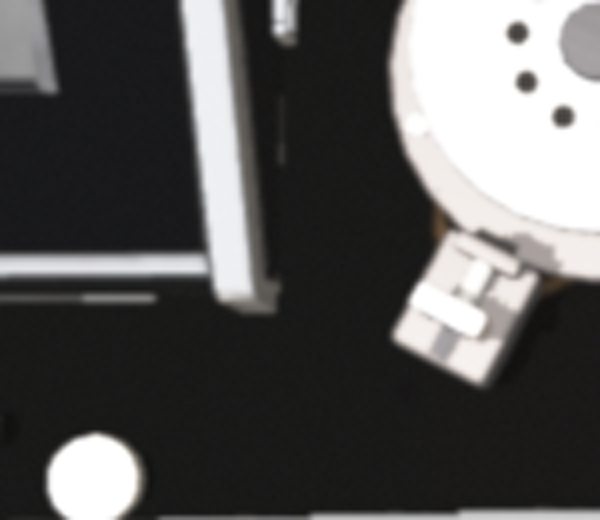

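send_rows([
  {"dx":-0.011,"dy":-0.041,"turn":0.08},
  {"dx":-0.023,"dy":-0.082,"turn":0.16},
  {"dx":-0.034,"dy":-0.123,"turn":0.24},
  {"dx":-0.045,"dy":-0.164,"turn":0.32},
  {"dx":-0.057,"dy":-0.205,"turn":0.4},
  {"dx":-0.068,"dy":-0.246,"turn":0.48},
  {"dx":-0.11,"dy":-0.268,"turn":0.56},
  {"dx":-0.152,"dy":-0.29,"turn":0.64},
], gripper=0, grip_force=20)

```text
invalid input
```

```bash
cat > s.py <<'E'
from h import *
s=robot.state(); M=R.from_rotvec(s["eef_rot"]).as_matrix()
print(s["time"],s["ee_pos"].round(4),"xang",np.degrees(np.arctan2(M[1,0],M[0,0])).round(2),"q",s["joint_pos"].round(2),"F",s["force"].round(2),"gap",round(s["finger_gap"],4))
E
python3 s.py
```

```text
0.7 [0.2422 0.5215 0.214 ] xang 155.09 q [ 1.12  0.32  1.56 -0.    1.26 -0.02] F [-0.39 -0.42 -0.21] gap 0.0911
```

send_rows([
  {"dx":-0.011,"dy":-0.041,"dz":0.0,"turn":0.08},
  {"dx":-0.023,"dy":-0.082,"dz":0.0,"turn":0.16},
  {"dx":-0.034,"dy":-0.123,"dz":0.0,"turn":0.24},
  {"dx":-0.045,"dy":-0.164,"dz":0.0,"turn":0.32},
  {"dx":-0.057,"dy":-0.205,"dz":0.0,"turn":0.4},
  {"dx":-0.068,"dy":-0.246,"dz":0.0,"turn":0.48},
  {"dx":-0.11,"dy":-0.268,"dz":0.0,"turn":0.56},
  {"dx":-0.152,"dy":-0.29,"dz":0.0,"turn":0.64},
], gripper=0, grip_force=20)

```text
time: 1.5
ee_pos: [0.2578, 0.1932, 0.2145]
eef_rot: [1.608, 2.698, 0.004]
force: [2.2, 0.9, -0.3]
finger_gap: 0.0457
```

```bash
cat > s.py <<'E'
from h import *
s=robot.state(); M=R.from_rotvec(s["eef_rot"]).as_matrix()
print(s["time"],s["ee_pos"].round(4),"xang",np.degrees(np.arctan2(M[1,0],M[0,0])).round(2),"q",s["joint_pos"].round(2),"F",s["force"].round(2),"gap",round(s["finger_gap"],4))
E
python3 s.py
```

```text
1.5 [0.2578 0.1932 0.2145] xang 118.4 q [ 0.61 -0.1   2.05  0.    1.19  0.11] F [ 2.16  0.87 -0.29] gap 0.0457
```

send_rows([
  {"dx":-0.045,"dy":0.008,"dz":0.0,"turn":0.06},
  {"dx":-0.091,"dy":0.015,"dz":0.0,"turn":0.12},
  {"dx":-0.131,"dy":-0.003,"dz":0.0,"turn":0.19},
  {"dx":-0.171,"dy":-0.021,"dz":0.0,"turn":0.25},
  {"dx":-0.211,"dy":-0.039,"dz":0.0,"turn":0.31},
  {"dx":-0.251,"dy":-0.058,"dz":0.0,"turn":0.37},
  {"dx":-0.292,"dy":-0.076,"dz":0.0,"turn":0.44},
  {"dx":-0.336,"dy":-0.079,"dz":0.0,"turn":0.496},
])

```text
time: 2.3
ee_pos: [0.347, -0.1405, 0.2143]
eef_rot: [2.226, 2.216, 0.0]
force: [1.3, 0.9, 0.2]
finger_gap: 0.0453
```

```bash
python3 s.py
```

```text
2.3 [ 0.347  -0.1405  0.2143] xang 89.75 q [-0.42 -0.    1.96  0.    1.18 -0.41] F [1.31 0.92 0.21] gap 0.0453
```

send_rows([
  {"dx":-0.04,"dy":0.025,"dz":0.0,"turn":0.0},
  {"dx":-0.08,"dy":0.05,"dz":0.0,"turn":0.0},
  {"dx":-0.115,"dy":0.085,"dz":0.0,"turn":0.0},
  {"dx":-0.11,"dy":0.13,"dz":0.0,"turn":0.0},
  {"dx":-0.105,"dy":0.175,"dz":0.0,"turn":0.0},
  {"dx":-0.095,"dy":0.22,"dz":0.0,"turn":0.0},
  {"dx":-0.085,"dy":0.26,"dz":0.0,"turn":0.0},
  {"dx":-0.085,"dy":0.26,"dz":0.0,"turn":0.0},
])

```text
time: 3.1
ee_pos: [0.6126, -0.2221, 0.2124]
eef_rot: [2.218, 2.224, 0.003]
force: [-1.0, 0.2, 0.3]
finger_gap: 0.0457
```

```bash
python3 s.py
python3 - <<'E'
from h import *
i=robot.camera_info("wrist"); snap("wrist","w1.png")
for t,z in(("knob_mid",.083),("axis_top",.061),("brake_grip",.07)):
    for q in robot.mark_of("wrist",t)[:2]: print(t,q["score"],np.round(q["centre"],1),atz("wrist",q["centre"],z,i).round(4))
print(ray("wrist",(320,240),i))
E
```

```text
3.1 [ 0.6126 -0.2221  0.2124] xang 90.17 q [-0.37  0.44  1.38  0.    1.32 -0.37] F [-0.96  0.17  0.25] gap 0.0457
knob_mid 0.95 [348.3 238.5] [ 0.6387 -0.2264  0.083 ]
knob_mid 0.51 [296.  196.7] [ 0.5917 -0.1882  0.083 ]
axis_top 0.82 [292.2 205. ] [ 0.5865 -0.1997  0.061 ]
brake_grip 0.66 [152.1 130.9] [ 0.4669 -0.1332  0.07  ]
(array([ 0.61182301, -0.13970963,  0.38329672]), array([ 0.00339775, -0.28169025, -0.95952131]))
```

View pics/w1.png

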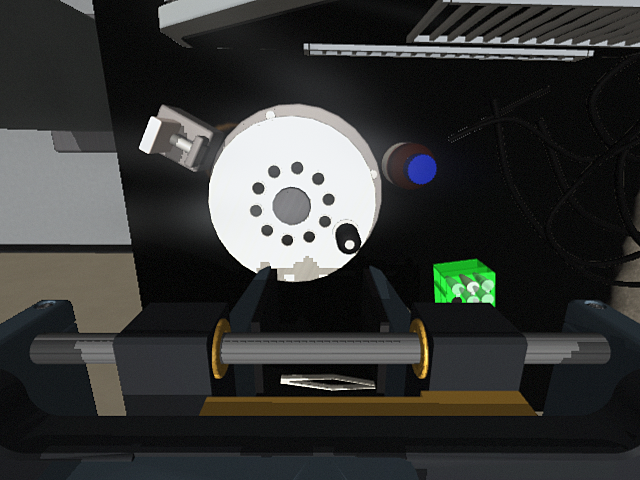

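Run:
```python
from h import *
def tri(c1,a,c2,b):
    o1,d1=ray(c1,a);o2,d2=ray(c2,b)
    A=np.stack([d1,-d2],1);t=np.linalg.lstsq(A,o2-o1,rcond=None)[0]
    return ((o1+d1*t[0]+o2+d2*t[1])/2).round(3), np.linalg.norm(o1+d1*t[0]-o2-d2*t[1]).round(4)
print("vent",tri("top",(222,208),"wrist",(305,48)))
print("front corner",tri("top",(218,276),"wrist",(160,38)))
print("bar",atz("top",(203,130),.29), tri("top",(203,130),"scene",(150,193)))
```

```text
vent (array([ 0.594, -0.068,  0.057]), np.float64(0.0016))
front corner (array([ 0.477, -0.064,  0.07 ]), np.float64(0.0023))
bar [ 0.64335274 -0.0831882   0.29      ] (array([ 0.681, -0.063,  0.194]), np.float64(0.001))
```

send_rows([
  {"dx":-0.004,"dy":0.026,"dz":0.0,"turn":0.0},
  {"dx":-0.004,"dy":0.026,"dz":0.04,"turn":0.0},
  {"dx":-0.004,"dy":0.026,"dz":0.08,"turn":0.0},
  {"dx":-0.004,"dy":0.026,"dz":0.08,"turn":0.0},
])

```text
time: 3.7
ee_pos: [0.6294, -0.2269, 0.1287]
eef_rot: [-2.215, -2.212, 0.008]
force: [-0.6, 0.5, -0.6]
finger_gap: 0.0456
```

```bash
python3 s.py
python3 - <<'E'
from h import *
i=robot.camera_info("wrist"); snap("wrist","w2.png")
for t,z in(("knob_mid",.083),("axis_top",.061),("brake_grip",.07)):
    for q in robot.mark_of("wrist",t)[:2]: print(t,q["score"],np.round(q["centre"],1),atz("wrist",q["centre"],z,i).round(4))
E
```

```text
3.7 [ 0.6294 -0.2269  0.1287] xang 89.93 q [-0.36  0.53  1.44 -0.    1.18 -0.36] F [-0.64  0.49 -0.6 ] gap 0.0456
knob_mid 0.66 [333. 266.] [ 0.6375 -0.2261  0.083 ]
axis_top 0.72 [257.2 219.8] [ 0.5837 -0.1993  0.061 ]
brake_grip 0.58 [ 69.4 121.9] [ 0.4688 -0.1334  0.07  ]
```

View pics/w2.png

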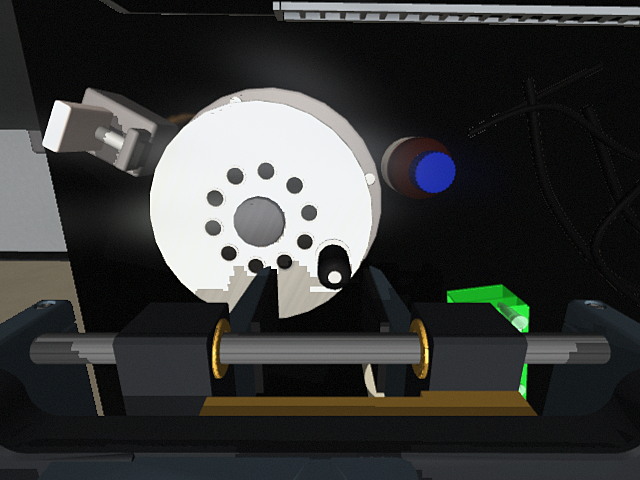

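send_rows([
  {"dx":0.0,"dy":0.007,"dz":0.02,"turn":0.0},
  {"dx":0.0,"dy":0.007,"dz":0.045,"turn":0.0},
  {"dx":0.0,"dy":0.007,"dz":0.06,"turn":0.0},
  {"dx":0.0,"dy":0.007,"dz":0.06,"turn":0.0},
])

```text
time: 4.3
ee_pos: [0.641, -0.2276, 0.074]
eef_rot: [-2.221, -2.221, 0.0]
force: [0.0, 0.3, 0.6]
finger_gap: 0.046
```

```bash
python3 s.py
```

```text
4.3 [ 0.641  -0.2276  0.074 ] xang 89.99 q [-0.36  0.59  1.49  0.    1.07 -0.36] F [0.   0.32 0.6 ] gap 0.046
```

send_rows([
  {"dx":0.001,"dy":-0.002,"dz":0.006,"turn":0.0},
  {"dx":0.001,"dy":-0.002,"dz":0.006,"turn":0.0},
])

```text
time: 4.5
ee_pos: [0.6397, -0.2268, 0.0693]
eef_rot: [2.22, 2.22, 0.001]
force: [0.6, 1.0, 0.0]
finger_gap: 0.0455
```

send_rows([
  {"dx":0.0,"dy":0.0,"dz":0.0,"turn":0.0},
  {"dx":0.0,"dy":0.0,"dz":0.0,"turn":0.0},
  {"dx":0.0,"dy":0.0,"dz":0.0,"turn":0.0},
  {"dx":0.0,"dy":0.0,"dz":0.0,"turn":0.0},
], gripper=1, grip_force=16)

```text
time: 4.9
ee_pos: [0.6386, -0.2264, 0.0684]
eef_rot: [-2.22, -2.22, 0.001]
force: [-3.0, 1.2, 3.3]
finger_gap: 0.021
```

```bash
python3 s.py
```

```text
4.9 [ 0.6386 -0.2264  0.0684] xang 90.0 q [-0.36  0.59  1.5  -0.    1.05 -0.36] F [-2.99  1.24  3.3 ] gap 0.021
```

```bash
cat > p.py <<'E'
import sys,json
from h import *
# usage: p.py th0 step nrows calls
c=np.array([.586,-.1995]); 
th,st,n,k=float(sys.argv[1]),float(sys.argv[2]),int(sys.argv[3]),int(sys.argv[4])
r=float(sys.argv[5]) if len(sys.argv)>5 else .058
P=lambda t:c+r*np.array([np.cos(t),np.sin(t)])
for j in range(k):
    print(f"from {th:.3f} to {th+n*st:.3f}: ",[{"dx":round(float((P(th+i*st)-P(th))[1]),4),"dy":round(float((P(th+i*st)-P(th))[0]),4),"dz":0,"turn":0} for i in range(1,n+1)])
    th+=n*st
E
cat > a.py <<'E'
import sys
import numpy as np
c=np.array([.586,-.1995])
v=[float(x) for x in sys.argv[1:]]
for i in range(0,len(v),4):
    d=np.array(v[i:i+2])-c; t=np.arctan2(d[1],d[0])%(2*np.pi); F=np.array(v[i+2:i+4])
    print(round(t,3),"r",round(np.hypot(*d),4),"Ft",round(float(F@[-np.sin(t),np.cos(t)]),2),"Fr",round(float(F@[np.cos(t),np.sin(t)]),2))
E
python3 s.py; python3 p.py -0.475 0.1 5 1; python3 p.py 0.025 0.07 2 8
```

```text
4.9 [ 0.6386 -0.2264  0.0684] xang 90.0 q [-0.36  0.59  1.5  -0.    1.05 -0.36] F [-2.99  1.24  3.3 ] gap 0.021
from -0.475 to 0.025:  [{'dx': 0.0053, 'dy': 0.0024, 'dz': 0, 'turn': 0}, {'dx': 0.0108, 'dy': 0.0042, 'dz': 0, 'turn': 0}, {'dx': 0.0164, 'dy': 0.0055, 'dz': 0, 'turn': 0}, {'dx': 0.0222, 'dy': 0.0063, 'dz': 0, 'turn': 0}, {'dx': 0.028, 'dy': 0.0064, 'dz': 0, 'turn': 0}]
from 0.025 to 0.165:  [{'dx': 0.0041, 'dy': -0.0002, 'dz': 0, 'turn': 0}, {'dx': 0.0081, 'dy': -0.0008, 'dz': 0, 'turn': 0}]
from 0.165 to 0.305:  [{'dx': 0.004, 'dy': -0.0008, 'dz': 0, 'turn': 0}, {'dx': 0.0079, 'dy': -0.0019, 'dz': 0, 'turn': 0}]
from 0.305 to 0.445:  [{'dx': 0.0038, 'dy': -0.0014, 'dz': 0, 'turn': 0}, {'dx': 0.0075, 'dy': -0.003, 'dz': 0, 'turn': 0}]
from 0.445 to 0.585:  [{'dx': 0.0036, 'dy': -0.0019, 'dz': 0, 'turn': 0}, {'dx': 0.0071, 'dy': -0.004, 'dz': 0, 'turn': 0}]
from 0.585 to 0.725:  [{'dx': 0.0033, 'dy': -0.0024, 'dz': 0, 'turn': 0}, {'dx': 0.0064, 'dy': -0.0049, 'dz': 0, 'turn': 0}]
from 0.725 to 0.865:  [{'dx': 0.0029, 'dy': -0.0028, 'dz': 0, 'turn': 0}, {'dx': 0.0057, 'dy': -0.0058, 'dz': 0, 'turn': 0}]
from 0.865 to 1.005:  [{'dx': 0.0025, 'dy': -0.0032, 'dz': 0, 'turn': 0}, {'dx': 0.0048, 'dy': -0.0065, 'dz': 0, 'turn': 0}]
from 1.005 to 1.145:  [{'dx': 0.0021, 'dy': -0.0035, 'dz': 0, 'turn': 0}, {'dx': 0.0039, 'dy': -0.0071, 'dz': 0, 'turn': 0}]
```

send_rows([
  {"dx":0.005,"dy":0.0024,"dz":0,"turn":0},
  {"dx":0.0108,"dy":0.0042,"dz":0,"turn":0},
  {"dx":0.0164,"dy":0.0055,"dz":0,"turn":0},
])

```text
time: 5.2
ee_pos: [0.6437, -0.2099, 0.0684]
eef_rot: [-2.22, -2.22, 0.003]
force: [-6.0, -0.8, 6.5]
finger_gap: 0.0211
```

send_rows([
  {"dx":0.0058,"dy":0.0008,"dz":0,"turn":0},
  {"dx":0.0116,"dy":0.0009,"dz":0,"turn":0},
])

```text
time: 5.4
ee_pos: [0.6444, -0.1985, 0.0683]
eef_rot: [-2.22, -2.221, 0.004]
force: [-7.0, -2.7, 7.0]
finger_gap: 0.0217
```

send_rows([
  {"dx":0.0041,"dy":-0.0002,"dz":0,"turn":0},
  {"dx":0.0081,"dy":-0.0008,"dz":0,"turn":0},
])

```text
time: 5.6
ee_pos: [0.6435, -0.1908, 0.0684]
eef_rot: [-2.22, -2.221, 0.005]
force: [-6.5, -2.6, 5.1]
finger_gap: 0.0211
```

```bash
python3 s.py
```

```text
5.6 [ 0.6435 -0.1908  0.0684] xang 90.04 q [-0.3   0.58  1.52 -0.    1.05 -0.3 ] F [-6.54 -2.62  5.15] gap 0.0211
```

send_rows([
  {"dx":0.004,"dy":-0.0018,"dz":0,"turn":0},
  {"dx":0.0079,"dy":-0.003,"dz":0,"turn":0},
])

```text
time: 5.8
ee_pos: [0.6415, -0.183, 0.0684]
eef_rot: [2.221, 2.222, -0.002]
force: [-5.6, -3.5, 5.4]
finger_gap: 0.0212
```

send_rows([
  {"dx":0.0038,"dy":-0.0014,"dz":0,"turn":0},
  {"dx":0.0075,"dy":-0.003,"dz":0,"turn":0},
])

```text
time: 6.0
ee_pos: [0.6385, -0.1757, 0.0684]
eef_rot: [2.22, 2.221, -0.002]
force: [-4.3, -3.7, 4.9]
finger_gap: 0.0215
```

send_rows([
  {"dx":0.0034,"dy":-0.0023,"dz":0,"turn":0},
  {"dx":0.0068,"dy":-0.0045,"dz":0,"turn":0},
])

```text
time: 6.2
ee_pos: [0.6345, -0.1688, 0.0683]
eef_rot: [2.22, 2.221, -0.001]
force: [-3.3, -2.9, 4.3]
finger_gap: 0.0214
```

send_rows([
  {"dx":0.0033,"dy":-0.0024,"dz":0,"turn":0},
  {"dx":0.0064,"dy":-0.0049,"dz":0,"turn":0},
])

```text
time: 6.4
ee_pos: [0.6297, -0.1625, 0.0684]
eef_rot: [2.22, 2.221, -0.001]
force: [-4.0, -5.1, 4.8]
finger_gap: 0.0212
```

send_rows([
  {"dx":0.0029,"dy":-0.0028,"dz":0,"turn":0},
  {"dx":0.0057,"dy":-0.0058,"dz":0,"turn":0},
])

```text
time: 6.6
ee_pos: [0.6241, -0.157, 0.0683]
eef_rot: [2.219, 2.22, -0.001]
force: [-2.6, -5.9, 4.4]
finger_gap: 0.0213
```

```bash
python3 s.py; sed -i 's/\.586,/.5855,/' a.py; python3 p.py 1.145 .07 2 8
```

```text
6.6 [ 0.6241 -0.157   0.0683] xang 90.03 q [-0.26  0.54  1.6  -0.    1.01 -0.26] F [-2.57 -5.89  4.36] gap 0.0213
from 1.145 to 1.285:  [{'dx': 0.0015, 'dy': -0.0038, 'dz': 0, 'turn': 0}, {'dx': 0.0028, 'dy': -0.0076, 'dz': 0, 'turn': 0}]
from 1.285 to 1.425:  [{'dx': 0.001, 'dy': -0.0039, 'dz': 0, 'turn': 0}, {'dx': 0.0017, 'dy': -0.0079, 'dz': 0, 'turn': 0}]
from 1.425 to 1.565:  [{'dx': 0.0004, 'dy': -0.004, 'dz': 0, 'turn': 0}, {'dx': 0.0006, 'dy': -0.0081, 'dz': 0, 'turn': 0}]
from 1.565 to 1.705:  [{'dx': -0.0001, 'dy': -0.0041, 'dz': 0, 'turn': 0}, {'dx': -0.0005, 'dy': -0.0081, 'dz': 0, 'turn': 0}]
from 1.705 to 1.845:  [{'dx': -0.0007, 'dy': -0.004, 'dz': 0, 'turn': 0}, {'dx': -0.0016, 'dy': -0.0079, 'dz': 0, 'turn': 0}]
from 1.845 to 1.985:  [{'dx': -0.0012, 'dy': -0.0039, 'dz': 0, 'turn': 0}, {'dx': -0.0027, 'dy': -0.0076, 'dz': 0, 'turn': 0}]
from 1.985 to 2.125:  [{'dx': -0.0018, 'dy': -0.0037, 'dz': 0, 'turn': 0}, {'dx': -0.0038, 'dy': -0.0072, 'dz': 0, 'turn': 0}]
from 2.125 to 2.265:  [{'dx': -0.0023, 'dy': -0.0034, 'dz': 0, 'turn': 0}, {'dx': -0.0047, 'dy': -0.0066, 'dz': 0, 'turn': 0}]
```

send_rows([
  {"dx":0.002,"dy":-0.0034,"dz":0,"turn":0},
  {"dx":0.0041,"dy":-0.0067,"dz":0,"turn":0},
])

```text
time: 6.8
ee_pos: [0.6179, -0.1524, 0.0684]
eef_rot: [2.22, 2.22, 0.002]
force: [-1.1, -4.1, 4.2]
finger_gap: 0.0217
```

send_rows([
  {"dx":0.0018,"dy":-0.0035,"dz":0,"turn":0},
  {"dx":0.0036,"dy":-0.0071,"dz":0,"turn":0},
])

```text
time: 7.0
ee_pos: [0.6106, -0.1484, 0.0684]
eef_rot: [2.22, 2.22, 0.002]
force: [0.5, -2.5, 5.2]
finger_gap: 0.0214
```

send_rows([
  {"dx":0.0015,"dy":-0.0038,"dz":0,"turn":0},
  {"dx":0.0028,"dy":-0.0076,"dz":0,"turn":0},
])

```text
time: 7.2
ee_pos: [0.603, -0.1455, 0.0684]
eef_rot: [2.22, 2.22, 0.002]
force: [0.8, -3.1, 4.6]
finger_gap: 0.0213
```

send_rows([
  {"dx":0.001,"dy":-0.0039,"dz":0,"turn":0},
  {"dx":0.0017,"dy":-0.0079,"dz":0,"turn":0},
])

```text
time: 7.4
ee_pos: [0.5951, -0.1438, 0.0684]
eef_rot: [2.22, 2.22, 0.003]
force: [1.0, -2.1, 5.3]
finger_gap: 0.0211
```

```bash
python3 s.py; sed -i 's/-\.1995/-.2003/' a.py p.py
```

```text
7.4 [ 0.5951 -0.1438  0.0684] xang 89.99 q [-0.26  0.5   1.68  0.    0.97 -0.26] F [ 0.99 -2.1   5.25] gap 0.0211
```

send_rows([
  {"dx":0.0004,"dy":-0.004,"dz":0,"turn":0},
  {"dx":0.0006,"dy":-0.0081,"dz":0,"turn":0},
])

```text
time: 7.6
ee_pos: [0.5895, -0.1432, 0.0684]
eef_rot: [2.218, 2.217, 0.009]
force: [9.3, -1.3, -0.3]
finger_gap: 0.0213
```

send_rows([
  {"dx":-0.0001,"dy":-0.0041,"dz":0,"turn":0},
  {"dx":-0.0005,"dy":-0.0081,"dz":0,"turn":0},
])

```text
time: 7.8
ee_pos: [0.5828, -0.1433, 0.0684]
eef_rot: [2.218, 2.215, 0.013]
force: [10.2, 0.4, -0.9]
finger_gap: 0.0218
```

send_rows([
  {"dx":-0.0007,"dy":-0.004,"dz":0,"turn":0},
  {"dx":-0.0016,"dy":-0.0079,"dz":0,"turn":0},
])

```text
time: 8.0
ee_pos: [0.5727, -0.1447, 0.0683]
eef_rot: [2.22, 2.219, 0.007]
force: [3.7, -0.5, 5.1]
finger_gap: 0.0212
```

```bash
python3 s.py; python3 a.py .5951 -.1438 .99 -2.1; python3 p.py 2.265 .07 2 10
```

```text
8.0 [ 0.5727 -0.1447  0.0683] xang 89.97 q [-0.27  0.47  1.73  0.    0.94 -0.27] F [ 3.67 -0.46  5.07] gap 0.0212
1.402 r 0.0573 Ft -1.33 Fr -1.9
from 2.265 to 2.405:  [{'dx': -0.0027, 'dy': -0.003, 'dz': 0, 'turn': 0}, {'dx': -0.0056, 'dy': -0.0059, 'dz': 0, 'turn': 0}]
from 2.405 to 2.545:  [{'dx': -0.0031, 'dy': -0.0026, 'dz': 0, 'turn': 0}, {'dx': -0.0064, 'dy': -0.005, 'dz': 0, 'turn': 0}]
from 2.545 to 2.685:  [{'dx': -0.0034, 'dy': -0.0022, 'dz': 0, 'turn': 0}, {'dx': -0.007, 'dy': -0.0041, 'dz': 0, 'turn': 0}]
from 2.685 to 2.825:  [{'dx': -0.0037, 'dy': -0.0017, 'dz': 0, 'turn': 0}, {'dx': -0.0075, 'dy': -0.0031, 'dz': 0, 'turn': 0}]
from 2.825 to 2.965:  [{'dx': -0.0039, 'dy': -0.0011, 'dz': 0, 'turn': 0}, {'dx': -0.0079, 'dy': -0.002, 'dz': 0, 'turn': 0}]
from 2.965 to 3.105:  [{'dx': -0.004, 'dy': -0.0006, 'dz': 0, 'turn': 0}, {'dx': -0.0081, 'dy': -0.0009, 'dz': 0, 'turn': 0}]
from 3.105 to 3.245:  [{'dx': -0.0041, 'dy': -0.0, 'dz': 0, 'turn': 0}, {'dx': -0.0081, 'dy': 0.0003, 'dz': 0, 'turn': 0}]
from 3.245 to 3.385:  [{'dx': -0.004, 'dy': 0.0006, 'dz': 0, 'turn': 0}, {'dx': -0.008, 'dy': 0.0014, 'dz': 0, 'turn': 0}]
from 3.385 to 3.525:  [{'dx': -0.0039, 'dy': 0.0011, 'dz': 0, 'turn': 0}, {'dx': -0.0077, 'dy': 0.0025, 'dz': 0, 'turn': 0}]
from 3.525 to 3.665:  [{'dx': -0.0037, 'dy': 0.0016, 'dz': 0, 'turn': 0}, {'dx': -0.0073, 'dy': 0.0036, 'dz': 0, 'turn': 0}]
```

send_rows([
  {"dx":-0.0005,"dy":-0.002,"dz":0,"turn":0},
  {"dx":-0.0011,"dy":-0.004,"dz":0,"turn":0},
  {"dx":-0.0011,"dy":-0.004,"dz":0,"turn":0},
])

```text
time: 8.3
ee_pos: [0.5664, -0.1466, 0.0683]
eef_rot: [2.221, 2.221, 0.001]
force: [0.7, -2.3, 6.1]
finger_gap: 0.0211
```

```bash
python3 s.py;  python3 p.py 1.87 -.035 1 18
```

```text
8.3 [ 0.5664 -0.1466  0.0683] xang 89.99 q [-0.27  0.46  1.74  0.    0.94 -0.27] F [ 0.67 -2.29  6.07] gap 0.0211
from 1.870 to 1.835:  [{'dx': 0.0006, 'dy': 0.0019, 'dz': 0, 'turn': 0}]
from 1.835 to 1.800:  [{'dx': 0.0005, 'dy': 0.002, 'dz': 0, 'turn': 0}]
from 1.800 to 1.765:  [{'dx': 0.0004, 'dy': 0.002, 'dz': 0, 'turn': 0}]
from 1.765 to 1.730:  [{'dx': 0.0004, 'dy': 0.002, 'dz': 0, 'turn': 0}]
from 1.730 to 1.695:  [{'dx': 0.0003, 'dy': 0.002, 'dz': 0, 'turn': 0}]
from 1.695 to 1.660:  [{'dx': 0.0002, 'dy': 0.002, 'dz': 0, 'turn': 0}]
from 1.660 to 1.625:  [{'dx': 0.0001, 'dy': 0.002, 'dz': 0, 'turn': 0}]
from 1.625 to 1.590:  [{'dx': 0.0001, 'dy': 0.002, 'dz': 0, 'turn': 0}]
from 1.590 to 1.555:  [{'dx': 0.0, 'dy': 0.002, 'dz': 0, 'turn': 0}]
from 1.555 to 1.520:  [{'dx': -0.0001, 'dy': 0.002, 'dz': 0, 'turn': 0}]
from 1.520 to 1.485:  [{'dx': -0.0001, 'dy': 0.002, 'dz': 0, 'turn': 0}]
from 1.485 to 1.450:  [{'dx': -0.0002, 'dy': 0.002, 'dz': 0, 'turn': 0}]
from 1.450 to 1.415:  [{'dx': -0.0003, 'dy': 0.002, 'dz': 0, 'turn': 0}]
from 1.415 to 1.380:  [{'dx': -0.0004, 'dy': 0.002, 'dz': 0, 'turn': 0}]
from 1.380 to 1.345:  [{'dx': -0.0004, 'dy': 0.002, 'dz': 0, 'turn': 0}]
from 1.345 to 1.310:  [{'dx': -0.0005, 'dy': 0.002, 'dz': 0, 'turn': 0}]
from 1.310 to 1.275:  [{'dx': -0.0006, 'dy': 0.002, 'dz': 0, 'turn': 0}]
from 1.275 to 1.240:  [{'dx': -0.0006, 'dy': 0.0019, 'dz': 0, 'turn': 0}]
```

send_rows([
  {"dx":0.0006,"dy":0.002,"dz":0,"turn":0},
  {"dx":0.0012,"dy":0.004,"dz":0,"turn":0},
])

```text
time: 8.5
ee_pos: [0.5699, -0.1454, 0.0683]
eef_rot: [-2.221, -2.221, 0.001]
force: [-1.4, -2.3, 7.3]
finger_gap: 0.021
```

send_rows([
  {"dx":0.0005,"dy":0.002,"dz":0,"turn":0},
])

```text
time: 8.6
ee_pos: [0.5712, -0.1451, 0.0683]
eef_rot: [-2.22, -2.221, 0.003]
force: [-3.3, -3.5, 9.7]
finger_gap: 0.0213
```

send_rows([
  {"dx":0.0004,"dy":0.002,"dz":0,"turn":0},
])

```text
time: 8.7
ee_pos: [0.5723, -0.1447, 0.0682]
eef_rot: [-2.219, -2.22, 0.005]
force: [-5.5, -3.3, 10.7]
finger_gap: 0.0213
```

send_rows([
  {"dx":0.0004,"dy":0.002,"dz":0,"turn":0},
])

```text
time: 8.8
ee_pos: [0.5736, -0.1445, 0.0683]
eef_rot: [-2.218, -2.22, 0.007]
force: [-7.0, -4.2, 11.0]
finger_gap: 0.0213
```

send_rows([
  {"dx":0.0003,"dy":0.002,"dz":0,"turn":0},
])

```text
time: 8.9
ee_pos: [0.5749, -0.1442, 0.0682]
eef_rot: [-2.217, -2.219, 0.008]
force: [-7.9, -4.0, 11.4]
finger_gap: 0.0217
```

send_rows([
  {"dx":0.0002,"dy":0.002,"dz":0,"turn":0},
])

```text
time: 9.0
ee_pos: [0.5762, -0.1439, 0.0682]
eef_rot: [-2.216, -2.218, 0.01]
force: [-8.8, -4.5, 13.5]
finger_gap: 0.0218
```

send_rows([
  {"dx":0.0001,"dy":0.002,"dz":0,"turn":0},
])

```text
time: 9.1
ee_pos: [0.5777, -0.1437, 0.0682]
eef_rot: [-2.216, -2.217, 0.01]
force: [-10.2, -3.2, 14.3]
finger_gap: 0.0214
```

send_rows([
  {"dx":0.0001,"dy":0.002,"dz":0,"turn":0},
])

```text
time: 9.2
ee_pos: [0.5795, -0.1435, 0.0682]
eef_rot: [-2.215, -2.217, 0.011]
force: [-10.5, -3.5, 13.9]
finger_gap: 0.0213
```

send_rows([
  {"dx":0.0,"dy":0.002,"dz":0,"turn":0},
])

```text
time: 9.3
ee_pos: [0.5814, -0.1433, 0.0682]
eef_rot: [-2.215, -2.217, 0.01]
force: [-10.4, -3.0, 13.1]
finger_gap: 0.0214
```

send_rows([
  {"dx":-0.0001,"dy":0.002,"dz":0,"turn":0},
])

```text
time: 9.4
ee_pos: [0.5837, -0.1432, 0.0682]
eef_rot: [-2.216, -2.216, 0.009]
force: [-8.8, -1.0, 12.7]
finger_gap: 0.0219
```

send_rows([
  {"dx":-0.0001,"dy":0.002,"dz":0,"turn":0},
])

```text
time: 9.5
ee_pos: [0.5863, -0.1431, 0.0683]
eef_rot: [-2.217, -2.217, 0.007]
force: [-7.6, -1.8, 12.2]
finger_gap: 0.0217
```

send_rows([
  {"dx":-0.0002,"dy":0.002,"dz":0,"turn":0},
])

```text
time: 9.6
ee_pos: [0.5892, -0.1432, 0.0683]
eef_rot: [-2.218, -2.217, 0.005]
force: [-4.5, -0.2, 11.0]
finger_gap: 0.0214
```

send_rows([
  {"dx":-0.0003,"dy":0.002,"dz":0,"turn":0},
])

```text
time: 9.7
ee_pos: [0.5923, -0.1435, 0.0683]
eef_rot: [-2.219, -2.218, 0.003]
force: [-2.2, 0.0, 7.7]
finger_gap: 0.021
```

send_rows([
  {"dx":-0.0004,"dy":0.002,"dz":0,"turn":0},
])

```text
time: 9.8
ee_pos: [0.5951, -0.1438, 0.0683]
eef_rot: [-2.22, -2.219, 0.001]
force: [-1.0, -0.8, 8.4]
finger_gap: 0.0217
```

send_rows([
  {"dx":-0.0004,"dy":0.002,"dz":0,"turn":0},
])

```text
time: 9.9
ee_pos: [0.5974, -0.1442, 0.0683]
eef_rot: [-2.22, -2.22, 0.0]
force: [-1.4, -0.2, 8.4]
finger_gap: 0.0213
```

send_rows([
  {"dx":-0.0005,"dy":0.002,"dz":0,"turn":0},
])

```text
time: 10.0
ee_pos: [0.5995, -0.1446, 0.0683]
eef_rot: [-2.22, -2.22, 0.0]
force: [-1.8, -0.2, 7.7]
finger_gap: 0.0214
```

send_rows([
  {"dx":0.0005,"dy":-0.002,"dz":0,"turn":0},
])

```text
time: 10.1
ee_pos: [0.5987, -0.1445, 0.0683]
eef_rot: [2.222, 2.221, 0.002]
force: [-0.0, -0.5, 7.0]
finger_gap: 0.0213
```

send_rows([
  {"dx":0.0004,"dy":-0.002,"dz":0,"turn":0},
])

```text
time: 10.2
ee_pos: [0.5965, -0.144, 0.0683]
eef_rot: [-2.222, -2.221, -0.002]
force: [1.3, -0.8, 6.1]
finger_gap: 0.0213
```

send_rows([
  {"dx":0.0004,"dy":-0.002,"dz":0,"turn":0},
])

```text
time: 10.3
ee_pos: [0.5945, -0.1437, 0.0683]
eef_rot: [2.222, 2.221, 0.002]
force: [2.7, -1.1, 5.5]
finger_gap: 0.0212
```

send_rows([
  {"dx":0.0003,"dy":-0.002,"dz":0,"turn":0},
])

```text
time: 10.4
ee_pos: [0.5933, -0.1435, 0.0684]
eef_rot: [2.22, 2.22, 0.003]
force: [4.5, -0.8, 3.4]
finger_gap: 0.0212
```

send_rows([
  {"dx":0.0002,"dy":-0.002,"dz":0,"turn":0},
])

```text
time: 10.5
ee_pos: [0.592, -0.1434, 0.0684]
eef_rot: [2.22, 2.219, 0.005]
force: [5.8, -1.0, 3.0]
finger_gap: 0.0212
```

send_rows([
  {"dx":0.0001,"dy":-0.002,"dz":0,"turn":0},
])

```text
time: 10.6
ee_pos: [0.5907, -0.1433, 0.0684]
eef_rot: [2.219, 2.218, 0.006]
force: [8.1, -1.4, 1.5]
finger_gap: 0.0215
```

send_rows([
  {"dx":0.0001,"dy":-0.002,"dz":0,"turn":0},
])

```text
time: 10.7
ee_pos: [0.5893, -0.1433, 0.0684]
eef_rot: [2.219, 2.217, 0.008]
force: [8.7, -0.6, 0.8]
finger_gap: 0.0212
```

send_rows([
  {"dx":0.0,"dy":-0.002,"dz":0,"turn":0},
])

```text
time: 10.8
ee_pos: [0.5879, -0.1432, 0.0684]
eef_rot: [2.218, 2.217, 0.009]
force: [10.1, -0.3, -0.4]
finger_gap: 0.0216
```

send_rows([
  {"dx":-0.0001,"dy":-0.002,"dz":0,"turn":0},
])

```text
time: 10.9
ee_pos: [0.5862, -0.1432, 0.0684]
eef_rot: [2.218, 2.216, 0.01]
force: [10.8, 0.7, -0.3]
finger_gap: 0.0213
```

send_rows([
  {"dx":-0.0001,"dy":-0.002,"dz":0,"turn":0},
])

```text
time: 11.0
ee_pos: [0.5843, -0.1432, 0.0684]
eef_rot: [2.218, 2.216, 0.01]
force: [10.4, 0.4, -0.6]
finger_gap: 0.0215
```

send_rows([
  {"dx":-0.0002,"dy":-0.002,"dz":0,"turn":0},
])

```text
time: 11.1
ee_pos: [0.5822, -0.1433, 0.0684]
eef_rot: [2.218, 2.216, 0.01]
force: [10.5, -0.4, 0.6]
finger_gap: 0.0217
```

send_rows([
  {"dx":-0.0003,"dy":-0.002,"dz":0,"turn":0},
])

```text
time: 11.2
ee_pos: [0.5798, -0.1436, 0.0684]
eef_rot: [2.219, 2.217, 0.009]
force: [8.6, 0.9, 2.4]
finger_gap: 0.0211
```

send_rows([
  {"dx":-0.0004,"dy":-0.002,"dz":0,"turn":0},
])

```text
time: 11.3
ee_pos: [0.577, -0.1439, 0.0684]
eef_rot: [2.22, 2.218, 0.007]
force: [6.1, -0.1, 3.5]
finger_gap: 0.0211
```

send_rows([
  {"dx":-0.0004,"dy":-0.002,"dz":0,"turn":0},
])

```text
time: 11.4
ee_pos: [0.5741, -0.1444, 0.0684]
eef_rot: [2.22, 2.219, 0.005]
force: [3.5, -0.4, 5.5]
finger_gap: 0.0212
```

send_rows([
  {"dx":-0.0005,"dy":-0.002,"dz":0,"turn":0},
])

```text
time: 11.5
ee_pos: [0.5709, -0.1451, 0.0683]
eef_rot: [2.221, 2.221, 0.002]
force: [1.4, -0.4, 6.9]
finger_gap: 0.0214
```

send_rows([
  {"dx":-0.0006,"dy":-0.002,"dz":0,"turn":0},
])

```text
time: 11.6
ee_pos: [0.5683, -0.1459, 0.0683]
eef_rot: [2.221, 2.221, 0.0]
force: [1.7, -1.4, 5.3]
finger_gap: 0.0213
```

send_rows([
  {"dx":0.0006,"dy":0.002,"dz":0,"turn":0},
  {"dx":0.0011,"dy":0.004,"dz":0,"turn":0},
  {"dx":0.0016,"dy":0.006,"dz":0,"turn":0},
  {"dx":0.002,"dy":0.008,"dz":0,"turn":0},
  {"dx":0.0023,"dy":0.01,"dz":0,"turn":0},
  {"dx":0.0025,"dy":0.012,"dz":0,"turn":0},
  {"dx":0.0027,"dy":0.014,"dz":0,"turn":0},
  {"dx":0.0027,"dy":0.0155,"dz":0,"turn":0},
])

```text
time: 12.4
ee_pos: [0.5784, -0.1436, 0.0682]
eef_rot: [-2.215, -2.217, 0.013]
force: [-11.0, -3.0, 15.0]
finger_gap: 0.0213
```

send_rows([
  {"dx":0,"dy":0,"dz":0,"turn":0},
  {"dx":0,"dy":0,"dz":0,"turn":0},
])

```text
time: 12.6
ee_pos: [0.5793, -0.1435, 0.0682]
eef_rot: [-2.216, -2.217, 0.01]
force: [-7.8, -3.1, 13.6]
finger_gap: 0.0212
```

send_rows([
  {"dx":0,"dy":0,"dz":0,"turn":0},
  {"dx":0,"dy":0,"dz":0,"turn":0},
])

```text
time: 12.8
ee_pos: [0.5794, -0.1435, 0.0682]
eef_rot: [-2.216, -2.218, 0.01]
force: [-6.9, -3.2, 12.4]
finger_gap: 0.0214
```

send_rows([
  {"dx":0,"dy":0.0015,"dz":0,"turn":0},
  {"dx":0,"dy":0.003,"dz":0,"turn":0},
  {"dx":0,"dy":0.003,"dz":0,"turn":0},
])

```text
time: 13.1
ee_pos: [0.5822, -0.1433, 0.0682]
eef_rot: [-2.216, -2.217, 0.01]
force: [-8.1, -2.7, 14.2]
finger_gap: 0.0217
```

send_rows([
  {"dx":0,"dy":0,"dz":0,"turn":0},
])

```text
time: 13.2
ee_pos: [0.5825, -0.1432, 0.0682]
eef_rot: [-2.216, -2.217, 0.009]
force: [-7.5, -2.6, 13.2]
finger_gap: 0.0214
```

send_rows([
  {"dx":-0.0003,"dy":-0.0012,"dz":0,"turn":0},
  {"dx":-0.0003,"dy":-0.0025,"dz":0,"turn":0},
  {"dx":-0.0003,"dy":-0.0025,"dz":0,"turn":0},
])

```text
time: 13.5
ee_pos: [0.5824, -0.1433, 0.0683]
eef_rot: [-2.219, -2.219, 0.003]
force: [-1.4, -1.0, 10.0]
finger_gap: 0.0214
```

send_rows([
  {"dx":0,"dy":0,"dz":0,"turn":0},
  {"dx":0,"dy":0,"dz":0,"turn":0},
])

```text
time: 13.7
ee_pos: [0.5824, -0.1433, 0.0683]
eef_rot: [-2.219, -2.219, 0.003]
force: [-2.5, -0.6, 9.7]
finger_gap: 0.0214
```

send_rows([
  {"dx":0,"dy":0,"dz":0,"turn":0},
  {"dx":0,"dy":0,"dz":0,"turn":0},
  {"dx":0,"dy":0,"dz":0,"turn":0},
], gripper=0)

```text
time: 14.0
ee_pos: [0.5831, -0.1431, 0.0668]
eef_rot: [-2.219, -2.219, 0.002]
force: [-0.4, -0.6, 1.2]
finger_gap: 0.0424
```

send_rows([
  {"dx":0,"dy":0,"dz":-0.02,"turn":0},
  {"dx":0,"dy":0,"dz":-0.05,"turn":0},
  {"dx":-0.01,"dy":0,"dz":-0.1,"turn":0},
  {"dx":-0.03,"dy":0,"dz":-0.14,"turn":0},
  {"dx":-0.03,"dy":0,"dz":-0.14,"turn":0},
])

```text
time: 14.5
ee_pos: [0.5872, -0.1762, 0.214]
eef_rot: [2.215, 2.212, 0.008]
force: [0.2, -0.3, -0.0]
finger_gap: 0.0456
```

```bash
python3 s.py
python3 - <<'E'
from h import *
i=robot.camera_info("wrist"); snap("wrist","w3.png")
for t,z in(("knob_mid",.083),("axis_top",.061),("brake_grip",.07)):
    for q in robot.mark_of("wrist",t)[:2]: print(t,q["score"],np.round(q["centre"],1),atz("wrist",q["centre"],z,i).round(4))
snap("top","top3.png")
for t,z in(("knob_mid",.083),("axis_top",.061),("brake_grip",.07)):
    for q in robot.mark_of("top",t)[:1]: print(t,q["score"],np.round(q["centre"],1),atz("top",q["centre"],z).round(4))
E
```

```text
14.5 [ 0.5872 -0.1762  0.214 ] xang 89.91 q [-0.31  0.37  1.48 -0.    1.27 -0.31] F [ 0.18 -0.32 -0.04] gap 0.0456
knob_mid 0.8 [311.4 194.7] [ 0.5812 -0.1414  0.083 ]
axis_top 0.61 [316.2 249.7] [ 0.5851 -0.1997  0.061 ]
brake_grip 0.74 [185.  182.7] [ 0.4665 -0.132   0.07  ]
brake_grip 0.18 [316.4 233.5] [ 0.5854 -0.1805  0.07  ]
axis_top 0.64 [300.4 207.5] [ 0.5911 -0.2022  0.061 ]
brake_grip 0.41 [261.1 277. ] [ 0.4735 -0.1355  0.07  ]
```

View pics/w3.png

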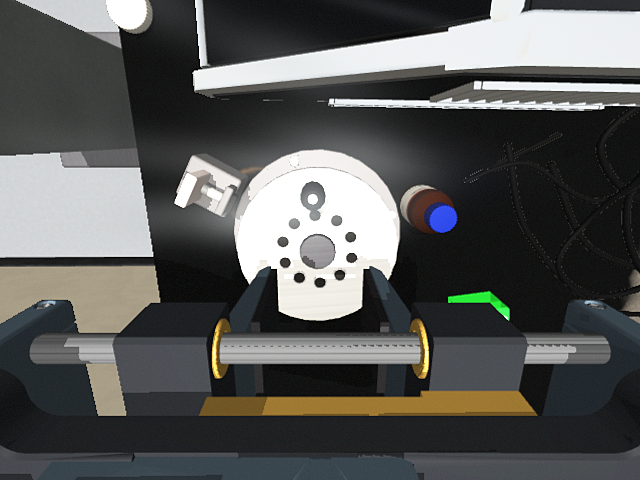

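send_rows([
  {"dx":0.007,"dy":-0.0185,"dz":0,"turn":-0.133},
  {"dx":0.014,"dy":-0.037,"dz":0,"turn":-0.266},
  {"dx":0.021,"dy":-0.0555,"dz":0,"turn":-0.4},
  {"dx":0.028,"dy":-0.074,"dz":0,"turn":-0.533},
  {"dx":0.035,"dy":-0.0925,"dz":0,"turn":-0.666},
  {"dx":0.042,"dy":-0.111,"dz":0,"turn":-0.8},
  {"dx":0.049,"dy":-0.1295,"dz":0,"turn":-0.933},
  {"dx":0.056,"dy":-0.148,"dz":0,"turn":-1.065},
], gripper=1)

```text
time: 15.7
ee_pos: [0.4353, -0.117, 0.2073]
eef_rot: [-0.777, -3.043, -0.0]
force: [0.8, -0.2, 0.4]
finger_gap: 0.0002
```

send_rows([
  {"dx":0,"dy":0,"dz":0,"turn":0},
  {"dx":0,"dy":0,"dz":0,"turn":0},
])

```text
time: 15.9
ee_pos: [0.4367, -0.1176, 0.2079]
eef_rot: [0.789, 3.04, 0.0]
force: [-0.0, -0.3, -0.2]
finger_gap: 0.0001
```

```bash
python3 s.py
python3 - <<'E'
from h import *
i=robot.camera_info("wrist"); snap("wrist","w4.png")
for t,z in(("knob_mid",.083),("axis_top",.061),("brake_grip",.07),("base",0)):
    for q in robot.mark_of("wrist",t)[:2]: print(t,q["score"],np.round(q["centre"],1),atz("wrist",q["centre"],z,i).round(4))
E
```

```text
15.9 [ 0.4367 -0.1176  0.2079] xang 150.92 q [-0.29  0.13  1.84  0.    1.18 -1.35] F [-0.02 -0.29 -0.23] gap 0.0001
axis_top 0.69 [318.5 378.6] [ 0.585  -0.2013  0.061 ]
brake_grip 0.57 [317.5 266. ] [ 0.4661 -0.136   0.07  ]
```

View pics/w4.png

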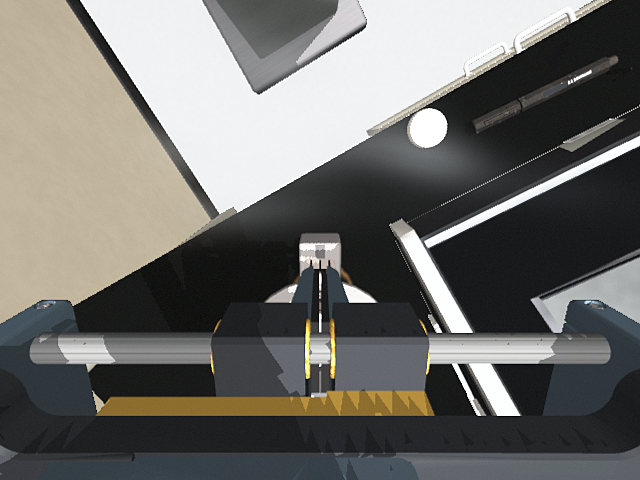

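send_rows([
  {"dx":0,"dy":0,"dz":0.04,"turn":0},
  {"dx":0,"dy":0,"dz":0.08,"turn":0},
  {"dx":0,"dy":0,"dz":0.11,"turn":0},
  {"dx":0,"dy":0,"dz":0.135,"turn":0},
  {"dx":0,"dy":0,"dz":0.147,"turn":0},
  {"dx":0,"dy":0,"dz":0.147,"turn":0},
  {"dx":0,"dy":0,"dz":0.147,"turn":0},
])

```text
time: 16.85
ee_pos: [0.4369, -0.1178, 0.0611]
eef_rot: [0.786, 3.041, 0.0]
force: [-0.1, 0.3, -0.1]
finger_gap: 0.0005
```

```bash
python3 s.py
python3 - <<'E'
from h import *
im=snap("scene","s5.png"); cv2.imwrite("pics/s5c.png",cv2.resize(cv2.cvtColor(im[180:380,180:400],cv2.COLOR_RGB2BGR),None,fx=3,fy=3))
E
```

```text
16.85 [ 0.4369 -0.1178  0.0611] xang 151.0 q [-0.29  0.3   2.05  0.    0.8  -1.35] F [-0.06  0.28 -0.11] gap 0.0005
```

View pics/s5c.png

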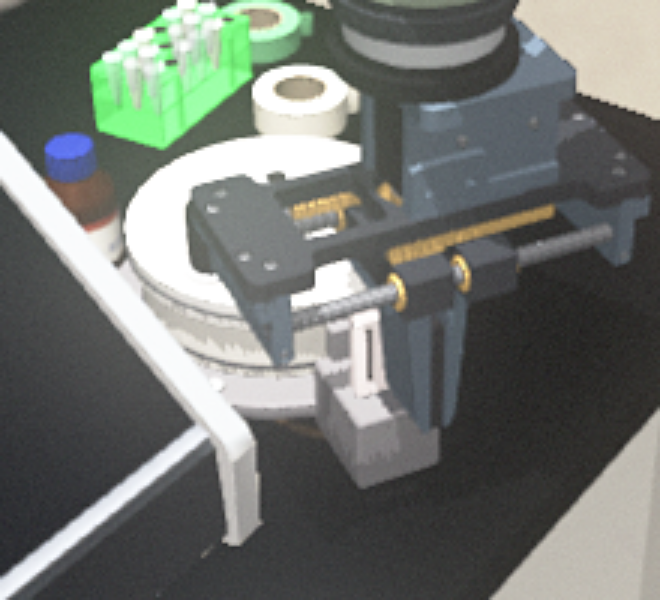

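send_rows([
  {"dx":-0.003,"dy":0,"dz":0.003,"turn":0},
  {"dx":-0.006,"dy":0,"dz":0.003,"turn":0},
  {"dx":-0.009,"dy":0,"dz":0.003,"turn":0},
  {"dx":-0.012,"dy":0,"dz":0.003,"turn":0},
])

```text
time: 17.3
ee_pos: [0.4474, -0.1237, 0.0582]
eef_rot: [0.786, 3.041, 0.0]
force: [0.6, 0.8, -0.2]
finger_gap: 0.0003
```

send_rows([
  {"dx":-0.0015,"dy":0,"dz":0,"turn":0},
  {"dx":-0.003,"dy":0,"dz":0,"turn":0},
])

```text
time: 17.5
ee_pos: [0.4496, -0.125, 0.058]
eef_rot: [0.786, 3.042, 0.0]
force: [-0.4, 0.8, -0.3]
finger_gap: 0.0008
```

send_rows([
  {"dx":-0.0015,"dy":0,"dz":0,"turn":0},
  {"dx":-0.003,"dy":0,"dz":0,"turn":0},
])

```text
time: 17.7
ee_pos: [0.4521, -0.1264, 0.0579]
eef_rot: [-0.786, -3.042, -0.0]
force: [0.4, 0.6, 0.2]
finger_gap: 0.0008
```

```bash
cat > b.py <<'E'
from h import *
s=robot.state(); u=np.array([np.cos(-.5076),np.sin(-.5076)]); d=np.array([.5855,-.2003])-s["ee_pos"][:2]
print(s["time"],"dist",round(float(d@u),4),"lat",round(float(d@[-u[1],u[0]]),4),"push",round(float(-s["force"][:2]@u),2),"F",s["force"].round(1),"z",s["ee_pos"][2].round(4))
E
python3 b.py
```

```text
17.7 dist 0.1525 lat 0.0002 push -0.05 F [0.4 0.6 0.2] z 0.0579
```

send_rows([
  {"dx":-0.001,"dy":0,"dz":0,"turn":0},
  {"dx":-0.002,"dy":0,"dz":0,"turn":0},
])

```text
time: 17.9
ee_pos: [0.4524, -0.1266, 0.0577]
eef_rot: [-0.786, -3.038, -0.001]
force: [-5.0, 4.0, 4.2]
finger_gap: 0.0003
```

send_rows([
  {"dx":-0.001,"dy":0,"dz":0,"turn":0},
  {"dx":-0.002,"dy":0,"dz":0,"turn":0},
])

```text
time: 18.1
ee_pos: [0.4535, -0.1272, 0.0577]
eef_rot: [-0.785, -3.037, -0.002]
force: [-5.2, 3.8, 4.7]
finger_gap: 0.0005
```

send_rows([
  {"dx":-0.001,"dy":0,"dz":0,"turn":0},
  {"dx":-0.002,"dy":0,"dz":0,"turn":0},
])

```text
time: 18.3
ee_pos: [0.4552, -0.1282, 0.0577]
eef_rot: [-0.785, -3.037, -0.002]
force: [-4.3, 2.9, 4.7]
finger_gap: 0.0006
```

send_rows([
  {"dx":-0.001,"dy":0,"dz":0,"turn":0},
  {"dx":-0.002,"dy":0,"dz":0,"turn":0},
])

```text
time: 18.5
ee_pos: [0.457, -0.1291, 0.0577]
eef_rot: [-0.785, -3.037, -0.002]
force: [-4.7, 3.3, 3.8]
finger_gap: 0.0007
```

```bash
python3 b.py
```

```text
18.5 dist 0.1469 lat 0.0002 push 5.69 F [-4.7  3.3  3.8] z 0.0577
```

send_rows([
  {"dx":-0.001,"dy":0,"dz":0,"turn":0},
  {"dx":-0.002,"dy":0,"dz":0,"turn":0},
  {"dx":-0.003,"dy":0,"dz":0,"turn":0},
  {"dx":-0.004,"dy":0,"dz":0,"turn":0},
  {"dx":-0.005,"dy":0,"dz":0,"turn":0},
  {"dx":-0.006,"dy":0,"dz":0,"turn":0},
])

```text
time: 19.1
ee_pos: [0.4622, -0.132, 0.0577]
eef_rot: [-0.785, -3.037, -0.002]
force: [-5.3, 4.0, 4.4]
finger_gap: 0.001
```

```bash
python3 b.py
```

```text
19.1 dist 0.1409 lat 0.0003 push 6.63 F [-5.3  4.   4.4] z 0.0577
```

send_rows([
  {"dx":-0.001,"dy":0,"dz":0,"turn":0},
  {"dx":-0.002,"dy":0,"dz":0,"turn":0},
])

```text
time: 19.3
ee_pos: [0.4637, -0.1328, 0.0577]
eef_rot: [-0.785, -3.036, -0.002]
force: [-6.4, 4.9, 5.1]
finger_gap: 0.0001
```

```bash
python3 b.py
```

```text
19.3 dist 0.1392 lat 0.0002 push 7.95 F [-6.4  4.9  5.1] z 0.0577
```

send_rows([
  {"dx":-0.001,"dy":0,"dz":0,"turn":0},
  {"dx":-0.002,"dy":0,"dz":0,"turn":0},
])

```text
time: 19.5
ee_pos: [0.4648, -0.1334, 0.0577]
eef_rot: [-0.785, -3.035, -0.002]
force: [-7.7, 5.1, 8.5]
finger_gap: 0.0005
```

send_rows([
  {"dx":-0.001,"dy":0,"dz":0,"turn":0},
  {"dx":-0.001,"dy":0,"dz":0,"turn":0},
])

```text
time: 19.7
ee_pos: [0.4654, -0.1338, 0.0577]
eef_rot: [-0.785, -3.034, -0.003]
force: [-8.1, 4.7, 7.0]
finger_gap: 0.0006
```

```bash
python3 b.py
```

```text
19.7 dist 0.1373 lat 0.0002 push 9.34 F [-8.1  4.7  7. ] z 0.0577
```

send_rows([
  {"dx":-0.001,"dy":0,"dz":0,"turn":0},
  {"dx":-0.0015,"dy":0,"dz":0,"turn":0},
  {"dx":-0.0015,"dy":0,"dz":0,"turn":0},
])

```text
time: 20.0
ee_pos: [0.4661, -0.1342, 0.0577]
eef_rot: [-0.784, -3.033, -0.003]
force: [-8.1, 6.3, 8.8]
finger_gap: 0.0006
```

```bash
python3 b.py
```

```text
20.0 dist 0.1365 lat 0.0003 push 10.18 F [-8.1  6.3  8.8] z 0.0577
```

send_rows([
  {"dx":-0.0008,"dy":0,"dz":0,"turn":0},
  {"dx":-0.0008,"dy":0,"dz":0,"turn":0},
])

```text
time: 20.2
ee_pos: [0.4664, -0.1344, 0.0576]
eef_rot: [-0.784, -3.032, -0.003]
force: [-9.9, 7.2, 8.7]
finger_gap: 0.0002
```

```bash
python3 b.py
```

```text
20.2 dist 0.1361 lat 0.0003 push 12.13 F [-9.9  7.2  8.7] z 0.0576
```

send_rows([
  {"dx":0.004,"dy":0,"dz":0,"turn":0},
  {"dx":0.012,"dy":0,"dz":0,"turn":0},
  {"dx":0.025,"dy":0,"dz":0,"turn":0},
  {"dx":0.04,"dy":0,"dz":0,"turn":0},
  {"dx":0.045,"dy":0,"dz":-0.03,"turn":0},
  {"dx":0.045,"dy":0,"dz":-0.08,"turn":0},
  {"dx":0.045,"dy":0,"dz":-0.13,"turn":0},
  {"dx":0.045,"dy":0,"dz":-0.15,"turn":0},
])

```text
time: 21.0
ee_pos: [0.4329, -0.1152, 0.2126]
eef_rot: [0.784, 3.033, -0.0]
force: [0.8, 0.2, -0.6]
finger_gap: 0.0006
```

send_rows([
  {"dx":0.035,"dy":-0.03,"dz":0,"turn":0},
  {"dx":0.07,"dy":-0.06,"dz":0,"turn":0},
  {"dx":0.07,"dy":-0.06,"dz":0,"turn":0},
  {"dx":0.07,"dy":-0.06,"dz":0,"turn":0},
])

```text
time: 21.4
ee_pos: [0.3403, -0.1334, 0.2081]
eef_rot: [0.788, 3.039, -0.0]
force: [-0.2, 0.1, -0.0]
finger_gap: 0.0006
```

```bash
python3 s.py
python3 - <<'E'
from h import *
im=snap("top","top6.png"); cv2.imwrite("pics/t6c.png",cv2.resize(cv2.cvtColor(im[140:310,220:380],cv2.COLOR_RGB2BGR),None,fx=3.5,fy=3.5,interpolation=cv2.INTER_CUBIC))
for c in("top",):
  for t,z in(("knob_mid",.083),("axis_top",.061),("brake_grip",.07)):
    for q in robot.mark_of(c,t)[:1]: print(t,q["score"],np.round(q["centre"],1),atz(c,q["centre"],z).round(4))
E
```

```text
21.4 [ 0.3403 -0.1334  0.2081] xang 150.94 q [-0.41 -0.01  1.99  0.    1.16 -1.47] F [-0.18  0.13 -0.02] gap 0.0006
knob_mid 0.63 [261.6 211.9] [ 0.58   -0.1383  0.083 ]
axis_top 0.85 [299.7 207.9] [ 0.5904 -0.201   0.061 ]
brake_grip 0.82 [268.4 270.2] [ 0.4844 -0.1476  0.07  ]
```

View pics/t6c.png

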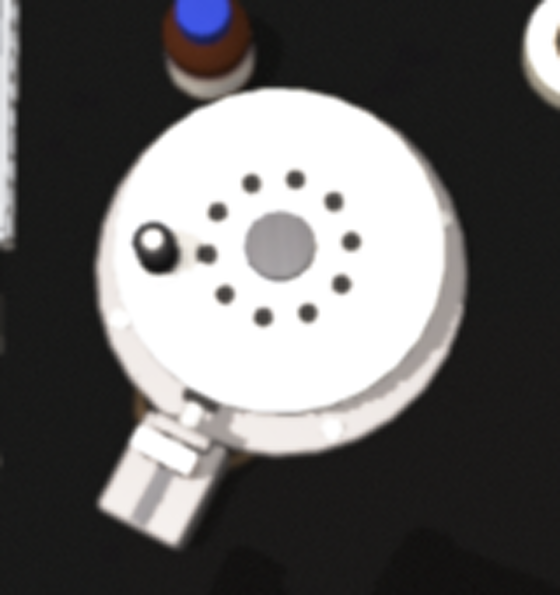

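```bash
python3 -c "
from rig import robot
print(robot.finish_job())"
```

```text
the job is handed in; nothing more can be done
None
```

I set the carousel at its rubbing spot, put the brake on and handed the job in after about 21 s; the hand-in reported no verdict.

- **Rubbing spot:** I turned the knob anticlockwise from the start and felt the drag rise to about 11 N, roughly 2.1 rad round. I scanned it slowly in both directions. The two scans put the peak at x ≈ 0.580 and 0.585 m, about 5 mm apart, so I left the knob midway at 0.5825 m. That is good to about ±0.03 rad.
- **Letting go of the knob:** I took the load off before releasing it. The camera then showed the knob at (0.581, −0.141), close to where I left it. A last top view, after the brake was on, showed it still there.
- **Brake:** I pushed the thumb plate straight in until the push reached 12.1 N. The arm's travel since contact reads about 16.2 mm, while the force with the expected drag and spring suggests nearer 15 to 16 mm. The two differ slightly, but both are within the 15 to 16.5 mm that counts as firmly on. The last top view shows the pad against the rim and the plate moved in by about 16 mm.
- **Finish:** The arm is clear of everything, with about 0 N on the tool.

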